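# Slide the sample carrier along its loading track into the locating notches and latch it

### The job

Load the blue sample carrier: with a fingertip push its upright end plate so that the carrier slides along the rails of the loading track, gently and without ramming it, until you feel it drop level into the locating notches; then push the red peg to swing the latch fully shut over the carrier's edge. The carrier is only pushed, never picked up, and the well plate must stay in its nest. Leave the jar, the bottle and the dish alone, and finish clear of everything.

Things in the scene. Friction and masses are not known exactly. Their poses are not given: they have to be found in the camera images.
- track: Fixed track: grey base plate 500 (x) x 240 (y) x 12 mm, origin centre of underside, z up. The carrier slides along its +x (robot's left, within 15 deg), towards a white housing 110 mm high at x +170..+250. Two steel rails along x at y = +-46..+-77 mm, tops 26 mm above the bench; side guides 34 mm high leave the carrier 2 mm play each side.
- track_seat (a point): Point on the track where the carrier's origin lies (within 2 mm in x and y) when all four feet are down in the notches: track (35, 0, 18) mm, 18 mm above the bench. Axes as the track's. While it slides on the rails the carrier's origin is 8 mm higher, and 70 to 150 mm short of this point at the start.
- notch_outer (a point): Floor of one of four square notches in the rails, 16 mm long in x, 8 mm deep: track (130, -67, 18) mm. Its twin is at y +67; the other two are at x = -50, y = +-53 mm, in the inner half of the rails, so all four feet drop together. The notch walls are vertical: once dropped, the carrier stops dead and the push force rises at once.
- carrier: Loose blue board 230 (x, along the track's +x) x 150 x 8 mm on four white feet 10 mm high, about 0.4 to 0.65 kg. Origin under its centre at the foot soles, z up; board top 18 mm above it. Slides with 2 to 6 N of friction and drops 8 mm by its own weight over the notches. If the finger's friction holds an end up, it settles when the finger is withdrawn.
- carrier_push (a point): Centre of the flat outer face of the carrier's upright aluminium end plate, where it is pushed along the carrier's +x: carrier (-115, 0, 36) mm. The plate is 70 mm wide (y), 8 mm thick, and stands from 18 to 54 mm above the carrier's origin.
- plate: Loose white 24-well plate 128 x 86 x 20 mm (x, y, z) lying in a corner nest on the carrier, origin at the centre of its underside, at carrier (44, 0, 18) mm; its top is 64 mm above the bench while sliding.
- latch (a joint): Turn latch about its vertical pivot, rad: 0 = fully shut, at its stop, bar along the track's +y across the edge of the seated carrier; open is positive, counter-clockwise from above (1.57: bar along the track's -x; stop at 2.2). Starts 1.5 to 2.1, stays where left, about 1 N at the peg moves it. It cannot shut on a carrier that is not down in the notches.
- latch_pivot (a point): Fixed pivot of the latch, at track (-20, -98, 39) mm, the level of the underside of the latch bar. The bar is 5 mm thick (39 to 44 mm above the bench), 16 mm wide, and reaches 45 mm from the pivot; 3 mm of air remains between it and the top of the seated carrier.
- latch_peg (a point): Centre of the top of the red upright finger peg on the latch bar, 10 mm in diameter, 36 mm from the pivot axis, its top 67 mm above the bench, 23 mm above the bar.
- jar: Bystander: loose white screw-top jar, 76 mm in diameter, 85 mm high, origin at the centre of its underside.
- reagent: Bystander: loose amber bottle with a blue cap, 52 mm in diameter, 95 mm high, origin at the centre of its underside.
- dish: Bystander: loose black round dish, 104 mm in diameter, with a small white cup in it, 40 mm high in all, origin at the centre of its underside.
Not all that is in view belongs to the job. Several things have the shape of the plate; the one meant has the colours described above.

How it is judged:
By the outcome, as a careful person would: the job done as asked, in the order asked, and still so for the second after the job is handed in, with the robot touching nothing.
It also fails if it takes over 48 s, if anything falls off the work surface, if the arm or the gripper's body presses on something with over 40 N, if the wrist force passes 120 N, or if a joint passes its speed limit or range.

### The arm

A 6-joint arm with a two-finger parallel gripper is mounted at the origin on the work surface. World frame = base frame: x ahead of the robot, y to its left, z up, the work surface at z = 0. Lengths are in m, angles in rad, forces in N, time in s.
With the tool pointing down it reaches from about 0.35 to 0.975 m from the base axis. Payload 4.9 kg.
Tool frame: the origin (TCP) lies at the very end of the fingers, on their centre line; the grasp point (between the pads) lies 19 mm behind it; z points along the fingers, y is the line along which they close (so a half turn about z gives the same grasp; the last joint's range is limited). The gripper opens to 85 mm and grips with 20 to 120 N. Pads are 22 mm wide; open, the fingers measure 114 mm over their backs; the gripper's body (76 mm by 85 mm) begins 54 mm behind the grasp point. The pads swing forward as they close: fully open they stand 13 mm farther back than shut.
Start: joints at [-1.271, 0.053, 1.613, -0, 1.476, -0.119], TCP at [0.254, -0.571, 0.231] pointing down, gripper open.
Joint ranges: [-3.01, 3.01], [-1.01, 2.22], [0.06, 2.58], [-1.02, 4.17], [0.09, 2.62], [-3.14, 3.14]. Speed limits (rad/s): [2.57, 2.57, 3.14, 3.14, 3.14, 3.14].

### API

Orientations are given as a unit quaternion [w, x, y, z].
In Python, from plant import state, optics, ticket, nets gives the robot as it stands. The module is installed in compiled form; this text tells all that it offers.
- The arm moves only by the shell command python3 -m inch 'ROWS' [OPENING]. ROWS is JSON, a list of rows, each an object of numbers: "dx", "dy", "dz": the shift along the tool's x, y, z as a fraction of full scale; "rx", "ry", "rz": the turn, a rotation vector about the tool's x, y, z as a fraction of full scale. In form: [{"dx": .., "dy": .., "dz": .., "rx": .., "ry": .., "rz": ..}, ...]. A call has 1 to 5 rows; each row is the pose to reach, as a shift and turn from the pose commanded when the call began, along the tool's axes at that moment; what a row does not reach only later rows make up. Full scale, the value 1, is 0.8 m for a shift and 1.5 rad for a turn. A row lasts 1/10 s, in which the tool goes at most 50 mm and 8.59 degrees, less where a joint would pass 70% of its speed; a pose out of reach is approached as far as the arm can. A call with a number of a shift or a turn outside -1 to 1 is refused whole. A call with a gripper value outside its range is refused whole. OPENING is the opening, from -1 (shut) to 1 (fully open), set as the call begins (- or left out, the last holds). The fingers move at their own pace and stop on an object; the grip force is fixed at half the most. Time passes only in rows, so rows that repeat a pose let the fingers close. It gives the time, the measured TCP pose, the force, the opening and the grip force at its end, in the units of the state.
- state(): the state, without advancing time (a new reading comes with each control period).
- optics.grab_frame(name): name is "scene" or "top" or "wrist"; returns the picture (480x640x3 uint8, red, green, blue); there is no depth.
- optics.camera_info(name): a dict with "fx", "fy", "cx", "cy" (pixels), "k1" (the pictures are not rectified: a ray, as slopes to the right and down, at radius r is drawn at 1 + k1 r^2 times it, then the intrinsics apply), "R" (3x3) and "t" (3): a world point X has camera coordinates R X + t. Camera axes: x right, y down, z forward; pixel columns grow to the right and rows downward; lengths in m; the calibration is good to about 2 mm. A picture is of the moment at which its call begins: read the wrist's pose just before it. camera_info takes no time and is no camera call; for the wrist camera it gives the pose at the moment of the call.
- ticket.job_done(): hands the job in; it is judged then, once.
Trained networks look in the newest picture that a camera, given by its name, has taken for a name from the list of things; names that differ only in an ending like _2 or _b are one class to them, and where a whole thing is asked for, a point or a joint stands for the part that bears it (a point fixed in the world has none). Each returns a list of dicts, best first, with "confidence" (0 to 1); they miss things now and then, are a little off and sometimes report something else, mostly with a low value. They report only what shows in the picture. A call takes as long as a camera call. They do not tell look-alikes from the thing itself.
- nets.boxes_of(camera, name): "bbox" ([centre column, centre row, width, height] in pixels, round what is visible of it).
- nets.outline_of(camera, name): "pixels" (480x640 bool, what is visible of it) and "bbox" ([centre column, centre row, width, height] in pixels, round what is visible of it).
The state is a dict: "time": time; "joint_pos": joint angles; "joint_vel": joint speeds; "joint_efforts": joint torques, N m; "tool_pos": TCP position; "tool_rot": TCP orientation; "contact_force": force on the tool from outside, world axes, zero at the start; "ft_torque": the same for the moment, N m; "gripper_width": opening from 0.0 (shut) to 1.0 (fully open); "grasp_force": force on a finger pad.
Only numpy, scipy, OpenCV 4.12 (cv2) and the standard library are available. Lean on these libraries where they do the work, as an engineer would, in place of code of your own. Each camera call takes 0.05 s, during which the arm holds its last target. There are 200 camera calls.

## Working session

There is one attempt and no reset: what is moved stays moved. The work goes in short steps, Python scripts to look and compute and a shell command to move; the robot and the scene stay as the last step left them, time stands still between calls to the robot, and variables do not carry over. Pictures are saved under pics/ and viewed, at most 10 in all, crops included, and the job is handed in when it is done.

```bash
mkdir -p pics; python3 - <<'E'
from plant import state, optics, nets
import cv2,numpy as np
s=state();print(s['time'],s['tool_pos'],s['tool_rot'],s['gripper_width'],s['contact_force'])
a=optics.grab_frame("top");b=optics.grab_frame("scene")
cv2.imwrite("pics/top.png",a[:,:,::-1]);cv2.imwrite("pics/scene.png",b[:,:,::-1])
for n in("top","scene"):
  i=optics.camera_info(n);print(n,{k:np.round(v,4).tolist() for k,v in i.items()})
for n in ["track","carrier","plate","latch","latch_peg","jar","reagent","dish"]:
  print(n,[(np.round(d['bbox']).tolist(),round(d['confidence'],2)) for d in nets.boxes_of("top",n)[:3]])
E
```

```text
0.0 [ 0.25398441 -0.57038756  0.23005381] [-1.02469696e-03  9.78150216e-01  2.07896839e-01 -9.98706492e-05] 0.9981134600337777 [ 0.45738077 -0.47607378  0.09107608]
top {'fx': 524.5708, 'fy': 524.5708, 'cx': 316.3475, 'cy': 226.855, 'k1': -0.1381, 'R': [[-0.0441, -0.999, -0.0062], [-0.9775, 0.0444, -0.2064], [0.2065, -0.0031, -0.9784]], 't': [-0.0833, 0.6113, 1.0092]}
scene {'fx': 505.8837, 'fy': 505.8837, 'cx': 318.2684, 'cy': 240.7112, 'k1': -0.062, 'R': [[-0.6008, 0.7993, 0.0124], [0.4699, 0.3658, -0.8034], [-0.6466, -0.4768, -0.5954]], 't': [0.4395, -0.182, 1.5452]}
track [([285.0, 282.0, 268.0, 168.0], 0.58)]
carrier [([310.0, 289.0, 125.0, 95.0], 0.81), ([284.0, 282.0, 266.0, 164.0], 0.28)]
plate [([291.0, 286.0, 70.0, 50.0], 0.93), ([470.0, 328.0, 74.0, 60.0], 0.58)]
latch [([317.0, 238.0, 25.0, 11.0], 0.64)]
latch_peg []
jar [([189.0, 168.0, 39.0, 48.0], 0.95), ([286.0, 281.0, 269.0, 169.0], 0.38)]
reagent [([259.0, 170.0, 28.0, 25.0], 0.96), ([186.0, 168.0, 42.0, 42.0], 0.59), ([292.0, 285.0, 73.0, 50.0], 0.4)]
dish [([342.0, 153.0, 48.0, 43.0], 0.97)]
```

View pics/top.png

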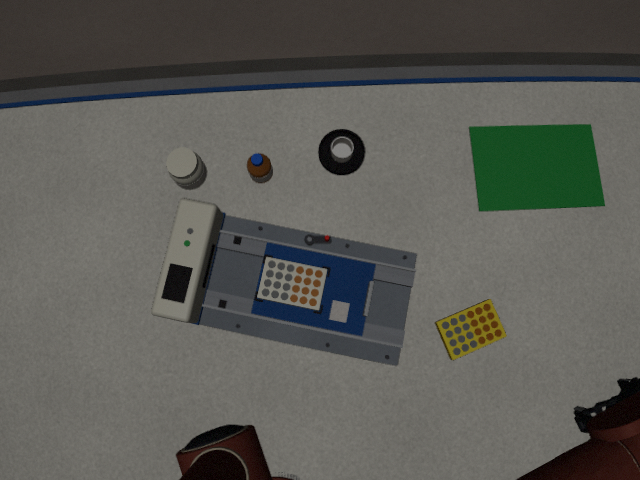

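View pics/scene.png

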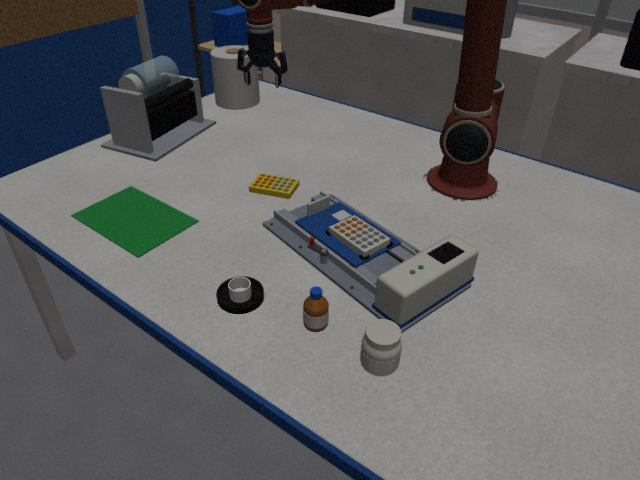

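The top view shows the track with its housing at the left (x≈185), carrier end plate at about (370,298), latch pivot (309,239), peg (326,238); jar, bottle and dish lie beyond the track. Zooming for precise pixels.

```bash
python3 - <<'E'
import cv2
a=cv2.imread("pics/top.png")[200:370,195:421]
a=cv2.convertScaleAbs(cv2.resize(a,None,fx=3.5,fy=3.5,interpolation=cv2.INTER_CUBIC),alpha=1.4)
for i in range(0,226,20): cv2.putText(a,str(195+i),(int(i*3.5),8),0,.3,(0,255,255),1); cv2.line(a,(int(i*3.5),10),(int(i*3.5),16),(0,255,255),1)
for i in range(0,170,20): cv2.putText(a,str(200+i),(0,int(i*3.5)+4),0,.3,(0,255,255),1); cv2.line(a,(20,int(i*3.5)),(26,int(i*3.5)),(0,255,255),1)
cv2.imwrite("pics/crop1.png",a)
E
```

```text
(no output)
```

View pics/crop1.png

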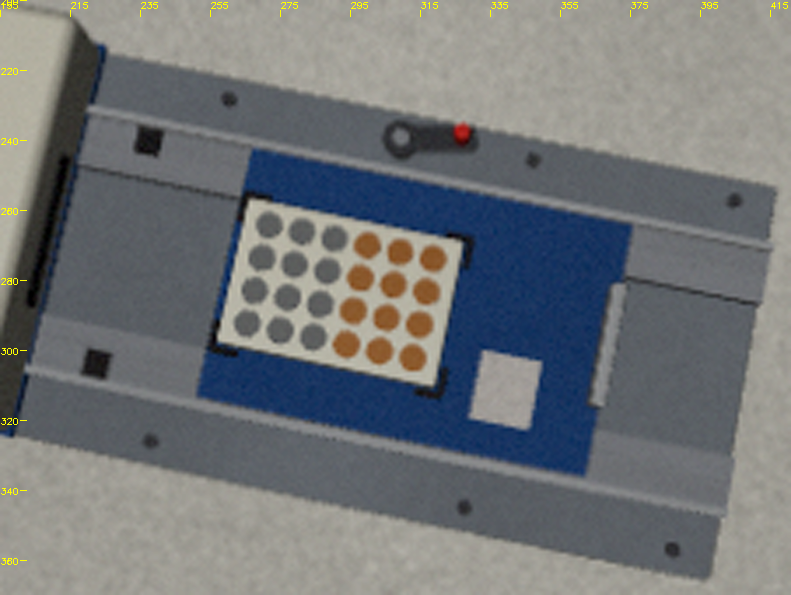

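```bash
cat > h.py <<'E'
import numpy as np,cv2
from plant import state,optics
from scipy.spatial.transform import Rotation as Ro
def ray(c,px,z):
    i=c; K=np.array([[i['fx'],0,i['cx']],[0,i['fy'],i['cy']],[0,0,1.]])
    q=cv2.undistortPoints(np.array([[px]],float),K,np.array([i['k1'],0,0,0.]))[0,0]
    R=np.array(i['R']);t=np.array(i['t']);o=-R.T@t;d=R.T@np.array([q[0],q[1],1])
    return (o+d*(z-o[2])/d[2])
def fit(c,L):
    P=np.array([ray(c,p,w[2]/1e3)[:2] for p,w in L]);Q=np.array([w[:2] for p,w in L])/1e3
    pm,qm=P.mean(0),Q.mean(0);a=(P-pm);b=(Q-qm)
    th=np.arctan2((b[:,0]*a[:,1]-b[:,1]*a[:,0]).sum(),(a*b).sum())
    R=np.array([[np.cos(th),-np.sin(th)],[np.sin(th),np.cos(th)]]);t=pm-R@qm
    return th,t,R,1e3*(P-(Q@R.T+t))
E
python3 - <<'E'
from h import *
np.set_printoptions(precision=4,suppress=True)
c=optics.camera_info("top")
th,t,R,e=fit(c,[((237.3,240),(130,-67,22)),((222.7,303.7),(130,67,22)),((416.7,253.4),(-250,-120,12)),((397.3,365.4),(-250,120,12)),((309.6,239.4),(-20,-98,47))])
print("track",th,t,e)
T=lambda x,y:t+R@np.array([x,y])/1e3
th2,t2,R2,e2=fit(c,[((375.6,264.3),(-115,-75,44)),((362.7,336),(-115,75,44)),((266.4,242.3),(115,-75,44)),((251.3,313.4),(115,75,44))])
print("car",th2,t2,e2,"in track",1e3*R.T@(t2-t))
pg=ray(c,(327,237.7),.067)[:2];d=1e3*R.T@(pg-t);print("peg",pg,d,np.hypot(*(d-[-20,-98])),np.arctan2(d[1]+98,d[0]+20))
print("push",T(*(1e3*R.T@(t2-t)+[-115,0])),"seat push",T(-80,0),"pivot",T(-20,-98))
for n,p,z in [("jar",(184,163),.085),("bot",(257,159),.095),("dish",(342,153),.01)]: print(n,ray(c,p,z)[:2],1e3*R.T@(ray(c,p,z)[:2]-t))
s=state();r=Ro.from_quat(np.roll(s['tool_rot'],-1)).as_matrix();print(r)
# desired: tool z down, tool x along track +x... 
for yaw in (th,th+np.pi/2,th-np.pi/2,th+np.pi):
  x=np.array([np.cos(yaw),np.sin(yaw),0]);z=np.array([0,0,-1.]);D=np.stack([x,np.cross(z,x),z],1)
  print(yaw,Ro.from_matrix(r.T@D).as_rotvec())
E
```

```text
track 1.3230180811654069 [ 0.4959 -0.0512] [[ 2.1212 -0.1087]
 [-1.4072 -0.183 ]
 [-0.5449  1.1511]
 [ 1.2079 -0.0048]
 [-1.377  -0.8546]]
car 1.3288600241262896 [ 0.4828 -0.0998] [[-1.0834  0.614 ]
 [ 0.6616 -0.227 ]
 [-0.0811  0.4665]
 [ 0.5029 -0.8535]] in track [-50.3256   0.7761]
peg [ 0.5828 -0.1311] [ -56.1687 -103.845 ] 36.63794076375136 -2.9813752279359838
push [ 0.4546 -0.2113] seat push [ 0.4763 -0.1288] pivot [ 0.586  -0.0946]
jar [0.7507 0.1589] [ 266.2362 -195.5356]
bot [0.7478 0.0048] [ 116.094  -230.5116]
dish [ 0.7832 -0.175 ] [ -49.5678 -308.8891]
[[ 0.9136  0.4066 -0.    ]
 [ 0.4066 -0.9136  0.0001]
 [ 0.     -0.0001 -1.    ]]
1.3230180811654069 [-0.0001 -0.0001 -0.9042]
2.8938144079603036 [-0.     -0.0002 -2.475 ]
-0.2477782456294897 [-0.0001  0.      0.6665]
4.4646107347552 [-0.0001  0.0001  2.2373]
```

```bash
cat >> h.py <<'E'
TH,T0=1.323,np.array([.4959,-.0512])
RT=np.array([[np.cos(TH),-np.sin(TH)],[np.sin(TH),np.cos(TH)]])
def go(x,y,z,yaw=0.):
    s=state();r=Ro.from_quat(np.roll(s['tool_rot'],-1)).as_matrix();p=np.array(s['tool_pos'])
    w=np.r_[T0+RT@np.array([x,y])/1e3,z/1e3]
    a=TH+yaw;X=np.array([np.cos(a),np.sin(a),0]);Z=np.array([0,0,-1.]);D=np.stack([X,np.cross(Z,X),Z],1)
    print("now trk",np.round(1e3*RT.T@(p[:2]-T0),1),round(p[2]*1e3,1),"t",s['time'],"d",np.round(r.T@(w-p)/.8,4),"r",np.round(Ro.from_matrix(r.T@D).as_rotvec()/1.5,4),"F",np.round(s['contact_force'],1),"w",round(s['gripper_width'],2))
E
python3 -m inch '[{"dx":0.384,"dy":-0.273,"rz":-0.603},{"dx":0.384,"dy":-0.273,"rz":-0.603},{"dx":0.384,"dy":-0.273,"rz":-0.603},{"dx":0.384,"dy":-0.273,"rz":-0.603},{"dx":0.384,"dy":-0.273,"rz":-0.603}]' -1
python3 -c "from h import *;go(-201,.8,150)"
```

```text
now trk [-563.2  106.9] 231.3 t 0.5 d [ 0.3841 -0.2738  0.1016] r [-1.000e-04 -1.000e-04 -6.028e-01] F [ 0.6 -0.   0.8] w 1.0validation failed for argument at $[0]...
```

```bash

python3 -m inch '[{"dx":0.384,"dy":-0.273,"dz":0,"rx":0,"ry":0,"rz":-0.603},{"dx":0.384,"dy":-0.273,"dz":0,"rx":0,"ry":0,"rz":-0.603},{"dx":0.384,"dy":-0.273,"dz":0,"rx":0,"ry":0,"rz":-0.603},{"dx":0.384,"dy":-0.273,"dz":0,"rx":0,"ry":0,"rz":-0.603},{"dx":0.384,"dy":-0.273,"dz":0,"rx":0,"ry":0,"rz":-0.603}]' -1
echo; python3 -c "from h import *;go(-201,.8,150)"
```

```text
time: 1.0
tool_pos: [0.382, -0.3541, 0.2315]
tool_rot: [0.0, 0.832, 0.554, 0.0]
contact_force: [0.6, -0.1, 1.5]
gripper_width: 0.147
grasp_force: 0.0

now trk [-321.6   36.1] 231.5 t 1.0 d [0.1556 0.0212 0.1019] r [ 0.0005  0.0002 -0.0991] F [ 0.6 -0.1  1.5] w 0.15
```

```bash

python3 -m inch '[{"dx":0.155,"dy":0.021,"dz":0.1,"rx":0,"ry":0,"rz":-0.099},{"dx":0.155,"dy":0.021,"dz":0.1,"rx":0,"ry":0,"rz":-0.099},{"dx":0.155,"dy":0.021,"dz":0.1,"rx":0,"ry":0,"rz":-0.099},{"dx":0.155,"dy":0.021,"dz":0.1,"rx":0,"ry":0,"rz":-0.099},{"dx":0.155,"dy":0.021,"dz":0.1,"rx":0,"ry":0,"rz":-0.099}]' -1 >/dev/null
python3 - <<'E'
from h import *
s=optics.camera_info("wrist");a=optics.grab_frame("wrist");cv2.imwrite("pics/w1.png",a[:,:,::-1]);np.save("w1.npy",s,allow_pickle=True)
go(-201,.8,54)
E
```

```text
now trk [-203.7    0.3] 151.9 t 1.55 d [ 0.0035 -0.0007  0.1224] r [ 0.0005  0.0006 -0.0035] F [-0.1 -0.2  0.7] w 0.0
```

View pics/w1.png

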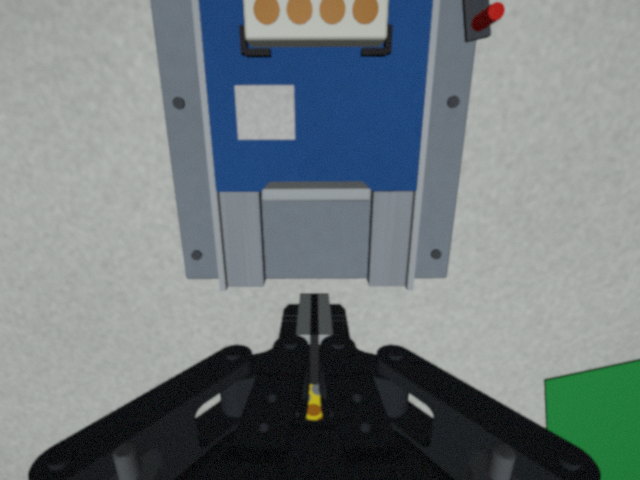

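The wrist view shows the shut fingertips at column ≈315, lined up with the end plate (columns 262–370, near top edge row ≈199), and the red peg at (495,12).

```bash

python3 - <<'E'
from h import *
c=np.load("w1.npy",allow_pickle=True).item()
for n,p,z in [("endplate L",(262,199),.080),("endplate R",(370,199),.080),("cornL",(187,279),.012),("cornR",(447,278),.012),("peg",(495,12),.067),("tip",(314,335),.152)]:
  print(n,1e3*RT.T@(ray(c,p,z)[:2]-T0))
E
python3 -m inch '[{"dx":0.003,"dy":0,"dz":0.122,"rx":0,"ry":0,"rz":0},{"dx":0.003,"dy":0,"dz":0.122,"rx":0,"ry":0,"rz":0},{"dx":0.003,"dy":0,"dz":0.122,"rx":0,"ry":0,"rz":0},{"dx":0.003,"dy":0,"dz":0.122,"rx":0,"ry":0,"rz":0}]'
echo; python3 -c "from h import *;go(-176,.5,54)"
```

```text
endplate L [-163.29862633   34.72614101]
endplate R [-163.50498626  -34.8568605 ]
cornL [-249.92401529  118.23468405]
cornR [-249.55781624 -120.36403414]
peg [ -55.27401063 -105.23581491]
tip [-217.24527916    1.30320752]
time: 1.95
tool_pos: [0.4459, -0.2471, 0.0547]
tool_rot: [0.0, 0.791, 0.611, -0.0]
contact_force: [0.8, 0.6, 0.6]
gripper_width: 0.005
grasp_force: 0.0

now trk [-202.2    0.4] 54.7 t 1.95 d [ 0.0328 -0.0003  0.0009] r [ 0.      0.0001 -0.0049] F [0.8 0.6 0.6] w 0.0
```

```bash

python3 -m inch '[{"dx":0.012,"dy":0,"dz":0,"rx":0,"ry":0,"rz":-0.005},{"dx":0.024,"dy":0,"dz":0,"rx":0,"ry":0,"rz":-0.005},{"dx":0.03,"dy":0,"dz":0,"rx":0,"ry":0,"rz":-0.005},{"dx":0.033,"dy":0,"dz":0,"rx":0,"ry":0,"rz":-0.005},{"dx":0.036,"dy":0,"dz":0,"rx":0,"ry":0,"rz":-0.005}]'
echo; python3 -c "from h import *;go(-176,.5,54)"
python3 -m inch '[{"dx":0.004,"dy":0,"dz":0,"rx":0,"ry":0,"rz":0},{"dx":0.008,"dy":0,"dz":0,"rx":0,"ry":0,"rz":0},{"dx":0.012,"dy":0,"dz":0,"rx":0,"ry":0,"rz":0},{"dx":0.016,"dy":0,"dz":0,"rx":0,"ry":0,"rz":0},{"dx":0.02,"dy":0,"dz":0,"rx":0,"ry":0,"rz":0}]'
echo; python3 -c "from h import *;go(-176,.5,54)"
```

```text
time: 2.45
tool_pos: [0.4541, -0.219, 0.0553]
tool_rot: [0.002, 0.788, 0.615, -0.0]
contact_force: [-0.5, -3.8, 3.6]
gripper_width: -0.001
grasp_force: 2.2

now trk [-173.    -0.7] 55.3 t 2.45 d [-0.0038 -0.0015  0.0016] r [0.0018 0.002  0.0018] F [-0.5 -3.8  3.6] w -0.0
time: 2.95
tool_pos: [0.4571, -0.2023, 0.0536]
tool_rot: [-0.0, 0.789, 0.615, -0.0]
contact_force: [-0.5, -5.0, 2.2]
gripper_width: -0.0
grasp_force: 2.1

now trk [-156.     0.6] 53.6 t 2.95 d [-0.025   0.     -0.0004] r [-0.0001  0.0001  0.0011] F [-0.5 -5.   2.2] w -0.0
```

```bash

python3 -m inch '[{"dx":0.005,"dy":0,"dz":0,"rx":0,"ry":0,"rz":0},{"dx":0.01,"dy":0,"dz":0,"rx":0,"ry":0,"rz":0},{"dx":0.015,"dy":0,"dz":0,"rx":0,"ry":0,"rz":0},{"dx":0.02,"dy":0,"dz":0,"rx":0,"ry":0,"rz":0},{"dx":0.025,"dy":0,"dz":0,"rx":0,"ry":0,"rz":0}]' | grep force
python3 -c "from h import *;go(-176,.5,54)"
python3 -m inch '[{"dx":0.005,"dy":0,"dz":0,"rx":0,"ry":0,"rz":0},{"dx":0.01,"dy":0,"dz":0,"rx":0,"ry":0,"rz":0},{"dx":0.014,"dy":0,"dz":0,"rx":0,"ry":0,"rz":0},{"dx":0.018,"dy":0,"dz":0,"rx":0,"ry":0,"rz":0},{"dx":0.022,"dy":0,"dz":0,"rx":0,"ry":0,"rz":0}]' | grep force
python3 -c "from h import *;go(-100,.5,54)"
```

```text
contact_force: [-1.0, -4.4, 2.4]
grasp_force: 2.0
now trk [-135.8    0.6] 53.6 t 3.45 d [-0.0502  0.0001 -0.0005] r [-0.0001 -0.      0.0012] F [-1.  -4.4  2.4] w -0.0
contact_force: [-1.0, -3.1, 2.0]
grasp_force: 1.9
now trk [-118.3    0.7] 53.6 t 3.95 d [ 0.0229  0.0002 -0.0005] r [-0.0001 -0.0001  0.0012] F [-1.  -3.1  2. ] w -0.0
```

```bash

python3 -m inch '[{"dx":0.003,"dy":0,"dz":0,"rx":0,"ry":0,"rz":0},{"dx":0.006,"dy":0,"dz":0,"rx":0,"ry":0,"rz":0},{"dx":0.009,"dy":0,"dz":0,"rx":0,"ry":0,"rz":0},{"dx":0.012,"dy":0,"dz":0,"rx":0,"ry":0,"rz":0},{"dx":0.015,"dy":0,"dz":0,"rx":0,"ry":0,"rz":0}]' | grep force
python3 -c "from h import *;go(-100,.5,54)"
python3 -m inch '[{"dx":0.0015,"dy":0,"dz":0,"rx":0,"ry":0,"rz":0},{"dx":0.003,"dy":0,"dz":0,"rx":0,"ry":0,"rz":0},{"dx":0.0045,"dy":0,"dz":0,"rx":0,"ry":0,"rz":0},{"dx":0.006,"dy":0,"dz":0,"rx":0,"ry":0,"rz":0},{"dx":0.0075,"dy":0,"dz":0,"rx":0,"ry":0,"rz":0}]' | grep force
python3 -c "from h import *;go(-91,.5,54)"
```

```text
contact_force: [-1.2, -3.5, 1.7]
grasp_force: 1.9
now trk [-106.4    0.7] 53.6 t 4.45 d [ 0.008   0.0002 -0.0005] r [-0.0001 -0.      0.0011] F [-1.2 -3.5  1.7] w -0.0
contact_force: [-1.4, -4.1, 0.5]
grasp_force: 1.8
now trk [-100.5    0.7] 53.7 t 4.95 d [ 0.0119  0.0002 -0.0004] r [-0.0001 -0.0001  0.0011] F [-1.4 -4.1  0.5] w 0.0
```

Now 1 mm rows, in short calls so the force can be watched.

```bash

python3 -m inch '[{"dx":0.00125,"dy":0,"dz":0,"rx":0,"ry":0,"rz":0},{"dx":0.0025,"dy":0,"dz":0,"rx":0,"ry":0,"rz":0},{"dx":0.00375,"dy":0,"dz":0,"rx":0,"ry":0,"rz":0},{"dx":0.005,"dy":0,"dz":0,"rx":0,"ry":0,"rz":0}]' | grep force
python3 -c "from h import *;go(-100,.5,54)"
python3 -m inch '[{"dx":0.00125,"dy":0,"dz":0,"rx":0,"ry":0,"rz":0},{"dx":0.0025,"dy":0,"dz":0,"rx":0,"ry":0,"rz":0}]' | grep force
python3 -c "from h import *;go(-91,.5,54)"
```

```text
contact_force: [-0.6, -3.5, 1.8]
grasp_force: 1.7
now trk [-96.5   0.7] 53.6 t 5.35 d [-0.0044  0.0003 -0.0005] r [-0.0001 -0.0001  0.0012] F [-0.6 -3.5  1.8] w 0.0
contact_force: [-1.4, -2.5, 1.1]
grasp_force: 1.6
now trk [-94.5   0.7] 53.6 t 5.55 d [ 0.0043  0.0003 -0.0005] r [-0.0001 -0.0001  0.0012] F [-1.4 -2.5  1.1] w 0.0
```

```bash

python3 -m inch '[{"dx":0.00125,"dy":0,"dz":0,"rx":0,"ry":0,"rz":0},{"dx":0.0025,"dy":0,"dz":0,"rx":0,"ry":0,"rz":0}]' | grep force
python3 -c "from h import *;go(-100,.5,54)"
python3 -m inch '[{"dx":0.00125,"dy":0,"dz":0,"rx":0,"ry":0,"rz":0},{"dx":0.0025,"dy":0,"dz":0,"rx":0,"ry":0,"rz":0}]' | grep force
python3 -c "from h import *;go(-91,.5,54)"
```

```text
contact_force: [0.1, 0.9, 0.2]
grasp_force: 0.0
now trk [-92.2   0.8] 53.5 t 5.75 d [-0.0097  0.0004 -0.0007] r [-0.0003 -0.0005  0.0011] F [0.1 0.9 0.2] w 0.0
contact_force: [-0.6, -2.7, -0.6]
grasp_force: 1.2
now trk [-90.4   0.9] 53.4 t 5.95 d [-0.0007  0.0005 -0.0008] r [-0.0004 -0.0001  0.0012] F [-0.6 -2.7 -0.6] w 0.0
```

```bash

python3 -m inch '[{"dx":0.00125,"dy":0,"dz":0,"rx":0,"ry":0,"rz":0}]' | grep force
python3 -c "from h import *;go(-100,.5,54)"
python3 -m inch '[{"dx":0.0008,"dy":0,"dz":0,"rx":0,"ry":0,"rz":0}]' | grep force
python3 -c "from h import *;go(-91,.5,54)"
```

```text
contact_force: [-0.2, -1.6, -0.7]
grasp_force: 1.1
now trk [-89.4   0.9] 53.4 t 6.05 d [-0.0133  0.0005 -0.0007] r [-0.0004 -0.0002  0.0012] F [-0.2 -1.6 -0.7] w 0.01
contact_force: [-1.4, -2.2, -1.2]
grasp_force: 1.0
now trk [-88.7   0.9] 53.4 t 6.15 d [-0.0028  0.0005 -0.0007] r [-0.0004 -0.0002  0.0012] F [-1.4 -2.2 -1.2] w 0.0
```

```bash

python3 -m inch '[{"dx":0.0008,"dy":0,"dz":0,"rx":0,"ry":0,"rz":0}]' | grep force
python3 -c "from h import *;go(-100,.5,54)"
python3 -m inch '[{"dx":0.0008,"dy":0,"dz":0,"rx":0,"ry":0,"rz":0},{"dx":0.0008,"dy":0,"dz":0,"rx":0,"ry":0,"rz":0}]' | grep force
python3 -c "from h import *;a=optics.grab_frame('wrist');cv2.imwrite('pics/w2.png',a[:,:,::-1]);go(-91,.5,54)"
```

```text
contact_force: [-0.9, -4.0, -1.6]
grasp_force: 2.1
now trk [-88.3   0.9] 53.4 t 6.25 d [-0.0146  0.0005 -0.0007] r [-0.0004  0.0002  0.0014] F [-0.9 -4.  -1.6] w -0.0
contact_force: [-1.3, -5.3, -1.7]
grasp_force: 2.7
now trk [-88.3   0.9] 53.5 t 6.5 d [-0.0033  0.0005 -0.0007] r [-0.0005  0.001   0.0014] F [-1.6 -5.  -1.8] w 0.0
```

View pics/w2.png

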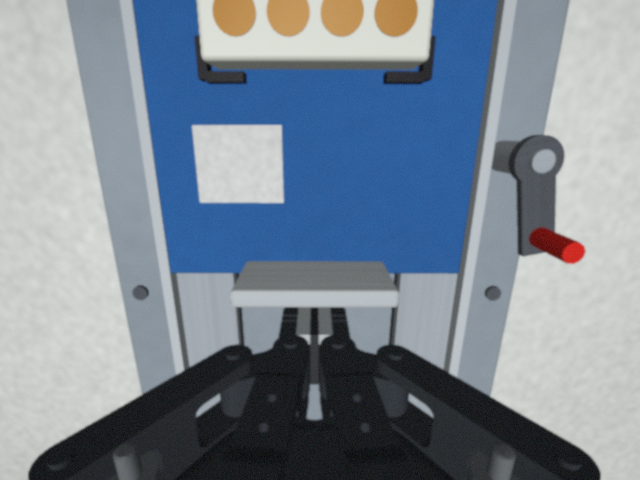

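The wrist view shows the plate in its nest, the end plate top edge at row ≈298 and the peg at (572,250). The tool stalled with the force rising, so the carrier is against the notch walls. Withdraw, then check that it is down.

```bash

python3 -m inch '[{"dx":-0.01,"dy":0,"dz":0,"rx":0,"ry":0,"rz":0},{"dx":-0.04,"dy":0,"dz":0,"rx":0,"ry":0,"rz":0},{"dx":-0.04,"dy":0,"dz":-0.06,"rx":0,"ry":0,"rz":0},{"dx":-0.04,"dy":0,"dz":-0.12,"rx":0,"ry":0,"rz":0},{"dx":-0.04,"dy":0,"dz":-0.12,"rx":0,"ry":0,"rz":0}]' | grep force
python3 - <<'E'
from h import *
c=optics.camera_info('wrist');a=optics.grab_frame('wrist');np.save("w3.npy",c,allow_pickle=True)
cv2.imwrite('pics/w3.png',a[:,:,::-1]);go(-60,-130,54)
E
```

```text
contact_force: [0.5, -0.7, 0.2]
grasp_force: 0.0
now trk [-120.3   -2.6] 154.7 t 7.05 d [0.0753 0.1582 0.1274] r [0.0063 0.0007 0.001 ] F [ 0.7 -0.7 -0. ] w 0.0
```

View pics/w3.png

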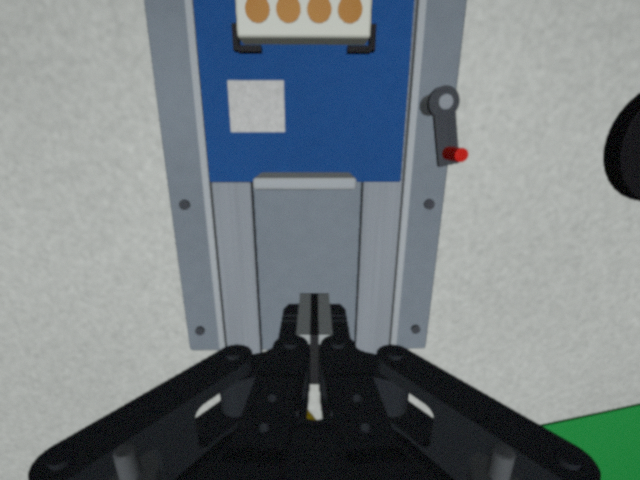

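The carrier's rear edge is at row ≈182, the end plate's top edge spans (254–356, 186), the peg is at (461,155). Checking the height and position from these.

```bash

python3 - <<'E'
from h import *
L=lambda p,z:1e3*RT.T@(ray(c,p,z)[:2]-T0)
for f,zs,P in [("w1.npy",(.080,.072),[(262,193),(370,193)]),("w3.npy",(.080,.072),[(254,183),(356,183)])]:
  c=np.load(f,allow_pickle=True).item()
  for z in zs:
    a,b=L(P[0],z),L(P[1],z);print(f,z,a,b,"width",np.hypot(*(a-b)))
for p,z in [((254,188),.072),((356,188),.072),((212,182),.036),((402,181),.036),((458,155),.067),((445,102),.05)]: print(p,L(p,z))
for z in (.036,.044): a,b=L((212,180),z),L((402,180),z);print("board width",z,np.hypot(*(a-b)))
E
```

```text
w1.npy 0.08 [-159.41801216   34.52909502] [-159.62475893  -34.67044398] width 69.19984784084373
w1.npy 0.072 [-160.7767491    35.78200038] [-160.99118383  -35.99074979] width 71.77307050351916
w3.npy 0.08 [-72.59751014  34.18579097] [-72.62968788 -32.76133713] width 66.9471358350103
w3.npy 0.072 [-73.7401449   35.48018608] [-73.77347986 -33.87458108] width 69.35477517194289
(254, 188) [-77.13258336  35.66060078]
(356, 188) [-77.18016142 -34.01234756]
(212, 182) [-78.04952437  74.1203796 ]
(402, 181) [-77.32613917 -75.19353332]
(458, 155) [ -55.36102759 -103.71624472]
(445, 102) [-20.44509838 -97.09735382]
board width 0.036 149.10687279049014
board width 0.044 144.63001323353754
```

Carrier is down (board width matches z = 36 mm) and the end plate is at the seat. Now to the peg's outer side.

```bash

python3 -m inch '[{"dx":0.078,"dy":0.17,"dz":0,"rx":0,"ry":0,"rz":0},{"dx":0.078,"dy":0.17,"dz":0,"rx":0,"ry":0,"rz":0},{"dx":0.078,"dy":0.17,"dz":0,"rx":0,"ry":0,"rz":0},{"dx":0.078,"dy":0.17,"dz":0.065,"rx":0,"ry":0,"rz":0},{"dx":0.078,"dy":0.17,"dz":0.065,"rx":0,"ry":0,"rz":0}]' | grep force
python3 -c "from h import *;go(-57,-137,52)"
```

```text
contact_force: [-1.5, -0.2, -2.0]
grasp_force: 0.0
now trk [ -55.7 -130.9] 89.5 t 7.55 d [-0.0017  0.0083  0.0467] r [-0.0092 -0.0014  0.002 ] F [-1.5 -0.2 -2. ] w -0.0
```

```bash

python3 -m inch '[{"dx":-0.001,"dy":0.008,"dz":0.02,"rx":-0.008,"ry":0,"rz":0},{"dx":-0.001,"dy":0.008,"dz":0.046,"rx":-0.008,"ry":0,"rz":0},{"dx":-0.001,"dy":0.008,"dz":0.046,"rx":-0.008,"ry":0,"rz":0}]' | grep force
python3 -c "from h import *;go(-57,-120,52)"
python3 -m inch '[{"dx":-0.001,"dy":-0.01,"dz":0,"rx":0,"ry":0,"rz":0},{"dx":-0.001,"dy":-0.016,"dz":0,"rx":0,"ry":0,"rz":0},{"dx":-0.001,"dy":-0.022,"dz":0,"rx":0,"ry":0,"rz":0},{"dx":-0.001,"dy":-0.028,"dz":0,"rx":0,"ry":0,"rz":0}]' | grep force
python3 -c "from h import *;go(-57,-92,52)"
```

```text
contact_force: [-0.5, 0.0, -1.3]
grasp_force: 0.0
now trk [ -57.8 -138.3] 57.3 t 7.85 d [ 0.001  -0.0229  0.0066] r [ 0.0029 -0.0009  0.0008] F [-0.5  0.  -1.3] w -0.0
contact_force: [0.0, -0.4, 0.3]
grasp_force: 0.0
now trk [ -58.7 -119.3] 61.8 t 8.25 d [ 0.0022 -0.0343  0.0118] r [0.0091 0.0001 0.0011] F [ 0.  -0.4  0.3] w 0.0
```

```bash

python3 -m inch '[{"dx":0.002,"dy":0.005,"dz":0.012,"rx":0.009,"ry":0,"rz":0.001},{"dx":0.002,"dy":0.005,"dz":0.012,"rx":0.009,"ry":0,"rz":0.001},{"dx":0.002,"dy":0.005,"dz":0.012,"rx":0.009,"ry":0,"rz":0.001}]' | grep force
python3 -c "from h import *;go(-57,-112,52)"
python3 -m inch '[{"dx":0,"dy":-0.005,"dz":0,"rx":0,"ry":0,"rz":0},{"dx":0,"dy":-0.01,"dz":0,"rx":0,"ry":0,"rz":0},{"dx":0,"dy":-0.015,"dz":0,"rx":0,"ry":0,"rz":0},{"dx":0,"dy":-0.02,"dz":0,"rx":0,"ry":0,"rz":0}]' | grep force
python3 -c "from h import *;go(-57,-92,52)"
```

```text
contact_force: [-3.2, 7.0, 24.2]
grasp_force: 11.9
now trk [ -55.7 -128.5] 58.9 t 8.55 d [-0.0016 -0.0207  0.0084] r [ 0.0059 -0.0016  0.0001] F [-3.2  7.  24.2] w 0.0
contact_force: [1.6, -7.2, 19.6]
grasp_force: 9.9
now trk [ -59.3 -114.8] 59.6 t 8.95 d [ 0.003  -0.0287  0.009 ] r [0.0103 0.0034 0.0005] F [ 1.6 -7.2 19.6] w 0.0
```

```bash

python3 -m inch '[{"dx":0,"dy":0.01,"dz":-0.02,"rx":0,"ry":0,"rz":0},{"dx":0,"dy":0.015,"dz":-0.06,"rx":0,"ry":0,"rz":0},{"dx":0,"dy":0.015,"dz":-0.06,"rx":0,"ry":0,"rz":0},{"dx":0,"dy":0.015,"dz":-0.06,"rx":0,"ry":0,"rz":0}]' | grep force
python3 - <<'E'
from h import *
go(-57,-137,52)
s=state();print(s['joint_pos'],s['tool_rot'],s['ft_torque'])
a=optics.grab_frame('wrist');b=optics.grab_frame('scene')
np.save("w4.npy",optics.camera_info('wrist'),allow_pickle=True)
i=optics.camera_info('wrist');R=np.array(i['R']);print("cam",-R.T@np.array(i['t']))
b=cv2.convertScaleAbs(cv2.resize(b[120:320,180:480],(640,427)),alpha=1.5)
cv2.imwrite('pics/w4.png',np.vstack([cv2.resize(b,(480,320)),cv2.resize(a,(480,270))])[:,:,::-1])
E
```

```text
contact_force: [0.3, 0.1, 0.3]
grasp_force: 0.0
now trk [ -57.  -120.3] 100.0 t 9.35 d [-0.0001  0.0209  0.0601] r [0.0003 0.     0.0003] F [0.3 0.1 0.3] w 0.0
[-3.44503310e-01  1.39499655e-01  1.74768460e+00  2.62950708e-05
  1.25401398e+00 -9.71706229e-02] [1.59923035e-04 7.88931739e-01 6.14480815e-01 1.16071826e-04] [ 0.01512883  0.00089249 -0.03431719]
cam [ 0.6164991  -0.05819056  0.24209577]
```

View pics/w4.png

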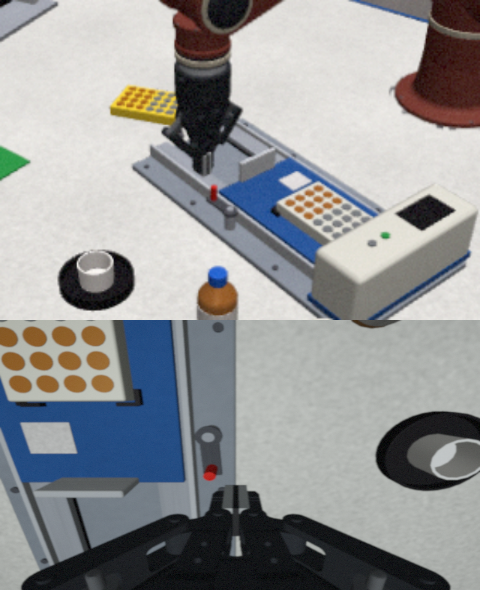

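The composite shows the fingers just outside the peg with the latch still in place; the upward 24 N was the tapered finger back coming down on the peg top. I'll descend further out.

```bash

python3 - <<'E'
from h import *
c=np.load("w4.npy",allow_pickle=True).item()
for p,z in [((280,(475-320)*480/270),.067),((277,(436-320)*480/270),.05)]: print(1e3*RT.T@(ray(c,p,z)[:2]-T0))
K=np.array([[c['fx'],0,c['cx']],[0,c['fy'],c['cy']],[0,0,1.]])
c=np.load("w1.npy",allow_pickle=True).item()
w=lambda x,y,z:np.r_[T0+RT@np.array([x-203.7,y+.3])/1e3,z/1e3+.1519]
for q in [(11,0,0),(-11,0,0),(11,15,0),(11,15,10),(-11,15,10),(11,15,20),(-11,15,20)]:
  print(q,cv2.projectPoints(w(*q)[None],cv2.Rodrigues(np.array(c['R']))[0],np.array(c['t']),K,np.array([c['k1'],0,0,0]))[0].ravel())
E
python3 -m inch '[{"dx":0,"dy":0.025,"dz":0,"rx":0,"ry":0,"rz":0},{"dx":0,"dy":0.025,"dz":0.03,"rx":0,"ry":0,"rz":0},{"dx":0,"dy":0.025,"dz":0.06,"rx":0,"ry":0,"rz":0},{"dx":0,"dy":0.025,"dz":0.06,"rx":0,"ry":0,"rz":0},{"dx":0,"dy":0.025,"dz":0.06,"rx":0,"ry":0,"rz":0}]' | grep force
python3 -c "from h import *;go(-57,-130,52)"
```

```text
[-53.77362471 -98.80951279]
[-17.57541921 -96.48641616]
(11, 0, 0) [315.97496152 289.62517203]
(-11, 0, 0) [316.03415356 330.38835277]
(11, 15, 0) [283.96990401 289.69450296]
(11, 15, 10) [282.02590493 299.73055703]
(-11, 15, 10) [283.61830371 342.49968725]
(11, 15, 20) [279.81785487 311.13338097]
(-11, 15, 20) [281.62421732 356.11468529]
contact_force: [0.7, 0.7, 0.1]
grasp_force: 0.0
now trk [ -56.9 -138. ] 49.4 t 9.95 d [-0.0002 -0.01   -0.0032] r [-0.0034 -0.0002  0.0003] F [0.7 0.7 0.1] w 0.0
```

```bash

python3 -m inch '[{"dx":0,"dy":-0.008,"dz":0,"rx":0,"ry":0,"rz":0},{"dx":0,"dy":-0.015,"dz":0,"rx":0,"ry":0,"rz":0},{"dx":0,"dy":-0.02,"dz":0,"rx":0,"ry":0,"rz":0},{"dx":0,"dy":-0.025,"dz":0,"rx":0,"ry":0,"rz":0},{"dx":0,"dy":-0.03,"dz":0,"rx":0,"ry":0,"rz":0}]' | grep force
python3 -c "from h import *;go(-57,-97,52)"
python3 -m inch '[{"dx":0,"dy":-0.005,"dz":0,"rx":0,"ry":0,"rz":0},{"dx":0,"dy":-0.01,"dz":0,"rx":0,"ry":0,"rz":0},{"dx":0,"dy":-0.015,"dz":0,"rx":0,"ry":0,"rz":0},{"dx":0,"dy":-0.02,"dz":0,"rx":0,"ry":0,"rz":0},{"dx":0,"dy":-0.025,"dz":0,"rx":0,"ry":0,"rz":0}]' | grep force
python3 -c "from h import *;go(-57,-97,52)"
```

```text
contact_force: [1.0, -1.9, 0.4]
grasp_force: 0.8
now trk [ -57.3 -115.8] 51.9 t 10.45 d [ 0.0004 -0.0235 -0.0001] r [0.0005 0.0004 0.0003] F [ 1.  -1.9  0.4] w 0.0
contact_force: [2.2, 0.6, -0.5]
grasp_force: 0.9
now trk [-56.8 -95.2] 51.1 t 10.95 d [-0.0003  0.0022 -0.0011] r [-0.0007 -0.0003  0.0002] F [ 2.2  0.6 -0.5] w -0.0
```

```bash

python3 -m inch '[{"dx":0,"dy":0.016,"dz":0,"rx":0,"ry":0,"rz":0},{"dx":-0.024,"dy":0.016,"dz":0,"rx":0,"ry":0,"rz":0},{"dx":-0.024,"dy":0.016,"dz":0,"rx":0,"ry":0,"rz":0},{"dx":-0.024,"dy":-0.01,"dz":0,"rx":0,"ry":0,"rz":0},{"dx":-0.024,"dy":-0.026,"dz":0,"rx":0,"ry":0,"rz":0}]' | grep force
python3 - <<'E'
from h import *
go(-36,-66,52)
c=optics.camera_info('wrist');a=optics.grab_frame('wrist');np.save("w5.npy",c,allow_pickle=True)
m=cv2.inRange(cv2.cvtColor(a,cv2.COLOR_RGB2HSV),(0,150,60),(8,255,255))|cv2.inRange(cv2.cvtColor(a,cv2.COLOR_RGB2HSV),(172,150,60),(180,255,255))
n,l,st,ce=cv2.connectedComponentsWithStats(m);k=1+st[1:,4].argmax();print(st[k],ce[k])
for z in(.067,.055):print(1e3*RT.T@(ray(c,ce[k],z)[:2]-T0))
cv2.imwrite('pics/w5.png',a[:,:,::-1])
E
```

```text
contact_force: [-0.4, -0.3, 0.2]
grasp_force: 0.0
now trk [-76.  -72.8] 50.3 t 11.45 d [ 0.05   -0.0084 -0.0021] r [-0.0029 -0.0002  0.    ] F [-0.4 -0.3  0.2] w 0.0
[313 242  23  37 696] [323.2112069  260.31465517]
[-45.46439892 -76.16440249]
[-50.07702427 -76.46485157]
```

View pics/w5.png

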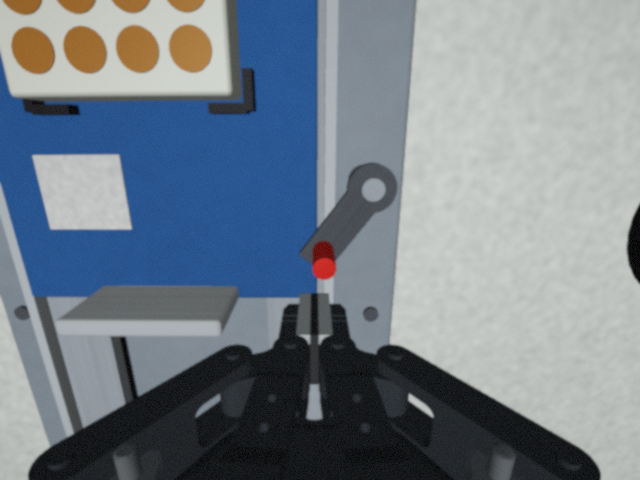

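The peg is at (323,262), straight ahead of the fingers, with the bar about halfway shut. Now I push along +x, drifting with the arc.

```bash

python3 -m inch '[{"dx":0.008,"dy":0,"dz":-0.001,"rx":0,"ry":0,"rz":0},{"dx":0.014,"dy":-0.002,"dz":-0.001,"rx":0,"ry":0,"rz":0},{"dx":0.02,"dy":-0.004,"dz":-0.001,"rx":0,"ry":0,"rz":0},{"dx":0.026,"dy":-0.006,"dz":-0.001,"rx":0,"ry":0,"rz":0},{"dx":0.032,"dy":-0.009,"dz":-0.001,"rx":0,"ry":0,"rz":0}]' | grep force
python3 -c "from h import *;go(-36,-64,52)"
python3 -m inch '[{"dx":0.005,"dy":-0.001,"dz":0,"rx":0,"ry":0,"rz":0},{"dx":0.01,"dy":-0.002,"dz":0,"rx":0,"ry":0,"rz":0},{"dx":0.014,"dy":-0.002,"dz":0,"rx":0,"ry":0,"rz":0},{"dx":0.017,"dy":-0.002,"dz":0,"rx":0,"ry":0,"rz":0}]' | grep force
python3 -c "from h import *;go(-36,-64,52)"
```

```text
contact_force: [-3.3, -2.8, -0.2]
grasp_force: 1.7
now trk [-51.5 -66.1] 51.2 t 12.0 d [ 0.0194 -0.0027 -0.0011] r [-0.0037  0.0018  0.0005] F [-3.3 -2.8 -0.2] w -0.0
contact_force: [-0.8, -1.7, -0.0]
grasp_force: 0.7
now trk [-36.6 -66.1] 52.2 t 12.4 d [ 0.0007 -0.0027  0.0002] r [-0.0007 -0.0001  0.0005] F [-0.8 -1.7 -0. ] w 0.0
```

Continue slowly until the stop is felt.

```bash

python3 -m inch '[{"dx":0.0015,"dy":0,"dz":0,"rx":0,"ry":0,"rz":0},{"dx":0.003,"dy":0,"dz":0,"rx":0,"ry":0,"rz":0},{"dx":0.003,"dy":0,"dz":0,"rx":0,"ry":0,"rz":0}]' | grep force
python3 -c "from h import *;go(-36,-64,52)"
python3 -m inch '[{"dx":0.0015,"dy":0,"dz":0,"rx":0,"ry":0,"rz":0},{"dx":0.003,"dy":0,"dz":0,"rx":0,"ry":0,"rz":0},{"dx":0.003,"dy":0,"dz":0,"rx":0,"ry":0,"rz":0}]' | grep force
python3 -c "from h import *;go(-36,-64,52)"
```

```text
contact_force: [-1.1, -4.0, 0.4]
grasp_force: 1.8
now trk [-35.1 -66.1] 52.2 t 12.7 d [-0.0012 -0.0026  0.0002] r [-0.0007  0.0007  0.0003] F [-1.1 -4.   0.4] w -0.0
contact_force: [-3.6, -10.5, 0.2]
grasp_force: 5.4
now trk [-34.7 -66.1] 52.2 t 13.0 d [-0.0016 -0.0026  0.0003] r [-0.0008  0.0033  0.0005] F [ -3.6 -10.5   0.2] w 0.0
```

```bash

python3 -m inch '[{"dx":-0.015,"dy":0,"dz":0,"rx":0,"ry":0,"rz":0},{"dx":-0.03,"dy":0.005,"dz":-0.01,"rx":0,"ry":0,"rz":0},{"dx":-0.03,"dy":0.005,"dz":-0.07,"rx":0,"ry":0,"rz":0},{"dx":-0.05,"dy":0.005,"dz":-0.12,"rx":0,"ry":0,"rz":0},{"dx":-0.06,"dy":0.005,"dz":-0.12,"rx":0,"ry":0,"rz":0}]' | grep force
python3 -m inch '[{"dx":-0.02,"dy":0,"dz":-0.03,"rx":0,"ry":0,"rz":0},{"dx":-0.02,"dy":0,"dz":-0.03,"rx":0,"ry":0,"rz":0},{"dx":-0.02,"dy":0,"dz":-0.03,"rx":0,"ry":0,"rz":0},{"dx":-0.02,"dy":0,"dz":-0.03,"rx":0,"ry":0,"rz":0},{"dx":-0.02,"dy":0,"dz":-0.03,"rx":0,"ry":0,"rz":0}]' | grep force
python3 - <<'E'
from h import *
go(-60,-66,200)
c=optics.camera_info('wrist');a=optics.grab_frame('wrist')
h=cv2.cvtColor(a,cv2.COLOR_RGB2HSV);m=cv2.inRange(h,(0,150,60),(8,255,255))|cv2.inRange(h,(172,150,60),(180,255,255))
n,l,st,ce=cv2.connectedComponentsWithStats(m);k=1+st[1:,4].argmax();print(st[k])
for z in(.067,.06):
  d=1e3*RT.T@(ray(c,ce[k],z)[:2]-T0);print(d,"angle from +y",np.arctan2(-(d[0]+20),d[1]+98))
cv2.imwrite('pics/w6.png',a[:,:,::-1])
E
```

```text
contact_force: [0.1, -0.9, 0.1]
grasp_force: 0.0
contact_force: [0.2, -0.3, 1.0]
grasp_force: 0.0
now trk [-95.6 -69.2] 170.3 t 14.0 d [ 0.0445 -0.0041 -0.0371] r [-0.0027 -0.0006  0.0006] F [ 0.2 -0.3  1. ] w -0.0
[298 132  14  15 159]
[-19.67492279 -61.89718294] angle from +y -0.00900396283711721
[-19.77841555 -61.6875212 ] angle from +y -0.006102081450201636
```

View pics/w6.png

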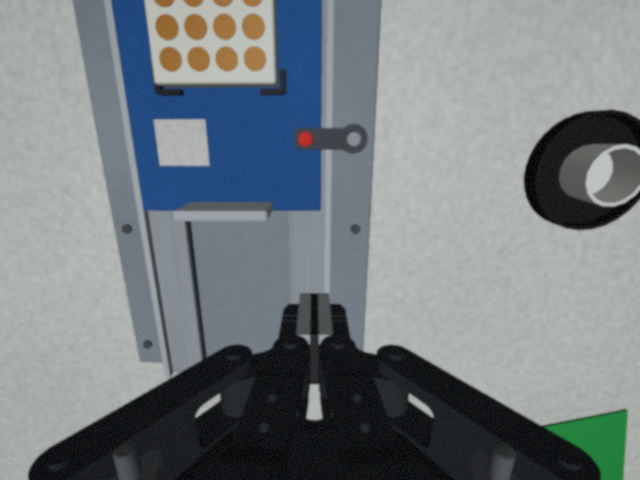

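The latch is fully shut across the carrier's edge (peg at (305,139), angle ≈0), the plate is in its nest, and the arm is clear.

```bash
python3 -c "
from plant import ticket;print(ticket.job_done())"
```

```text
the job is handed in; nothing more can be done
None
```

The carrier is down in the notches and the latch is fully shut over its edge, with the plate still in its nest, the arm clear, and the job handed in at about 14 s; one slip on the way was a finger briefly pressing on the red peg's top with about 24 N.

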